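# Set the gib screw of a microscope stage

### The arm

A 6-joint arm with a two-finger parallel gripper is mounted at the origin on the work surface. World frame = base frame: x ahead of the robot, y to its left, z up, the work surface at z = 0. Lengths are in m, angles in rad, forces in N, time in s.
With the tool pointing down it reaches from about 0.4 to 0.825 m from the base axis. Payload 7 kg.
Tool frame: the origin (TCP) lies on the mounting face of the last link; the fingertips stand arm.tcp_to_tips ahead of it and the grasp point (between the pads) lies 159 mm ahead of it (arm.tcp_to_tips is the distance from the TCP to the fingertips, in m); z points along the fingers, y is the direction in which the jaws open and shut (so a half turn about z gives the same grasp; the last joint's range is limited). The gripper opens to 88 mm and grips with 3 to 60 N. Pads are 19 mm wide; open, the fingers measure 130 mm over their backs; the gripper's body (78 mm by 193 mm) begins 47 mm behind the grasp point.
Start: joints at [1.553, 0.359, 0.012, 0, -1.224, -0.288], TCP at [0.203, 0.644, 0.405] pointing down, gripper open.
Joint ranges: [-3.07, 3.07], [-1.43, 2.12], [-1.02, 1.25], [-3.03, 1.67], [-3.05, -0], [-3.03, 3.03]. Speed limits (rad/s): [2.39, 2.39, 3.01, 3.14, 3.14, 3.14].

### API

Orientations are given as [roll, pitch, yaw] about the fixed x, y, z axes, in that order (R = Rz(yaw) Ry(pitch) Rx(roll)).
In Python, from station import arm, cams, job_done, finder gives the robot as it stands.
- The arm moves only by the tool play_rows, never from a script. Its argument "targets" is a list that holds one entry, the list of rows, each a list of 4 numbers: the shift along the tool's x, y, z in m, then the turn about the tool's z in degrees. A call has 1 to 5 rows; each row is the pose to reach, as a shift and turn from the pose commanded when the call began, along the tool's axes at that moment; what a row does not reach only later rows make up. A row lasts 1/8 s, in which the tool goes at most 62.5 mm and 10.7 degrees, less where a joint would pass 70% of its speed; a pose out of reach is approached as far as the arm can. A call with a gripper value outside its range is refused whole. "grip" is the closure in counts, from 0 (fully open) to 255 (shut), set as the call begins (left out, the last holds). The fingers move at their own pace and stop on an object; "newtons" is the grip in N (left out, the last holds). Time passes only in rows, so rows that repeat a pose let the fingers close. It gives the time, the measured TCP pose, the force and the opening at its end, in the units of the state.
- arm.get_state(): the state, without advancing time (a new reading comes with each control period).
- cams.grab_frame(name): name is "side" or "top"; returns (picture, depth): 420x560x3 uint8, red, green, blue; 420x560 float32, m along the optical axis (not along the pixel's ray), 0 where there is no reading.
- cams.camera_params(name): a dict with "intrinsics" (3x3 intrinsics, pixels), "position" and "attitude" of the camera in the world. Camera axes: x right, y down, z forward; pixel columns grow to the right and rows downward; lengths in m; the calibration is good to about 2 mm. A picture is of the moment at which its call begins. camera_params takes no time and is no camera call.
- job_done(): hands the job in, once; it reports no verdict.
Trained networks look in the newest picture that a camera, given by its name, has taken for a name from the list of things; names that differ only in an ending like _2 or _b are one class to them, and where a whole thing is asked for, a point or a joint stands for the part that bears it (a point fixed in the world has none). Each returns a list of dicts, best first, with "score" (0 to 1); they miss things now and then, are a little off and sometimes report something else, mostly with a low value. They report only what shows in the picture. A call takes as long as a camera call.
- finder.find_in(camera, query): "xyz" ([x, y, z] in m, in world coordinates, good to about 4 mm: the middle of the surface that is visible of it).
- finder.masks_of(camera, query): "mask" (420x560 bool, what is visible of it).
The state is a dict: "t": time; "q": joint angles; "qd": joint speeds; "joint_efforts": joint torques, N m; "eef_pos": TCP position; "ee_rot": TCP orientation; "force": force on the tool from outside, world axes, zero at the start; "moment": the same for the moment, N m; "width": finger opening in m.
Only numpy, scipy, OpenCV 4.12 (cv2) and the standard library are available. Lean on these libraries where they do the work, as an engineer would, in place of code of your own. Each camera call takes 0.05 s, during which the arm holds its last target. There are 200 camera calls.

### The job

The microscope's mechanical stage is in its service cradle for adjustment. Turn its wing-headed gib screw clockwise until it bottoms, then back it off by an eighth of a turn (45 degrees) and let go. Leave the round travel knob at the other end of the stage as it is.

Things in the scene. Friction and masses are not known exactly. Their poses are not given: they have to be found in the camera images.
- gib_screw (a joint): Angle of the wing-headed gib screw, rad: 0 = bottomed on its hard stop, growing as it is backed off counter-clockwise (from above). It starts 1.05 to 1.5 open, keeps its height, turns with a light drag of 0.05 N m and stays where it is left. When bottomed, the wing lies parallel to the long (220 mm) sides of the stage.
- gib_grip (a point): Grip point on the gib screw's upright axis, 30 mm above the stage plate; it turns with the screw, z up. The wing is an upright aluminium blade 44 mm long (y axis), 12 thick (x axis), its top 10 mm above this point and lower edge 22 below; under it a collar 24 mm across reaches 9 mm above the plate. It stands 80 mm from the stage's middle, at either end of its long centre line.
- travel_knob (a joint): Angle of the round travel knob in rad, 0 at the start; to be left alone.
- knob_top (a point): Top centre of the round knurled travel knob, 30 mm across, top 24 mm above the plate, at the other end of the stage, 160 mm from the gib screw. The stage is a dark steel plate 150 x 220 mm, its top 60 mm above the bench, on a grey cradle that does not move; the slide carriage in the middle rises at most 8 mm above the plate.

How it is judged:
On the way:
1. the gib screw is turned home: within 7 degrees of its stop (value of joint gib_screw below 0.12 rad), for 0.1 s.
At the end, for the whole second after the job is handed in: The gib screw is at rest an eighth of a turn (45 degrees, within 12.5 degrees either way) open from its stop, and the travel knob is within 14 degrees of where it was (value of joint gib_screw between 0.565 and 1.005 rad and velocity of joint gib_screw between -0.05 and 0.05 rad/s and value of joint travel_knob between -0.25 and 0.25 rad); the robot touches nothing.
It fails at once if the round travel knob is turned by more than 14 degrees (value of joint travel_knob above 0.25 rad or value of joint travel_knob below -0.25 rad).
It also fails if it takes over 38 s, if anything falls off the work surface, if the arm or the gripper's body presses on something with over 40 N, if the wrist force passes 120 N, or if a joint passes its speed limit or range.

## Working session

There is one attempt and no reset: what is moved stays moved. The work goes in short steps, Python scripts to look and compute and a tool call to move; the robot and the scene stay as the last step left them, time stands still between calls to the robot, and variables do not carry over. Pictures are saved under pics/ and viewed, about 8 in all and at most 12, crops included, and the job is handed in when it is done.

Besides the shell and the picture viewer there is one more tool, called by a JSON object that holds its "method" and its "body". play_rows: Moves the arm, as the interface text tells. Its arguments: {"type":"object","properties":{"targets":{"type":"array","items":{"type":"array","items":{"type":"array","items":{"type":"number"}}}},"grip":{"type":"number"},"newtons":{"type":"number"}},"required":["targets"]}

```bash
mkdir -p pics; cat > h.py <<'E'
import numpy as np, cv2
from scipy.spatial.transform import Rotation as R
from station import arm, cams, job_done, finder
def cloud(name):
    im,d=cams.grab_frame(name); p=cams.camera_params(name); K=np.array(p["intrinsics"])
    a=np.array(p["attitude"]); Rm=a if a.shape==(3,3) else (R.from_euler('xyz',a).as_matrix() if a.size==3 else None)
    v,u=np.mgrid[:420,:560]
    c=np.stack([(u-K[0,2])/K[0,0]*d,(v-K[1,2])/K[1,1]*d,d],-1)
    P=c@Rm.T+np.array(p["position"]); P[d==0]=np.nan
    return im,P
E
python3 - <<'E'
from h import *
print(arm.get_state(), arm.tcp_to_tips)
for n in("top","side"):
    print(cams.camera_params(n))
    im,P=cloud(n)
    cv2.imwrite(f"pics/{n}0.png",im[...,::-1]); np.save(f"{n}.npy",P)
    for q in("gib_grip","knob_top"):
        for r in finder.find_in(n,q)[:3]: print(n,q,np.round(r["xyz"],4),round(r["score"],2))
    for r in finder.masks_of(n,"gib_grip")[:2]:
        m=r["mask"]; X=P[m]; X=X[~np.isnan(X[:,0])]; print(n,m.sum(),r["score"],np.argwhere(m).mean(0),np.percentile(X,[5,50,95],axis=0))
        X=X[X[:,2]>.085]; 
        if len(X)>5:
            (c,s,a)=cv2.minAreaRect(X[:,:2].astype(np.float32)*1000); print(len(X),c,s,a)
E
```

```text
{'t': 0.0, 'q': array([ 1.55313169e+00,  3.59389246e-01,  1.10573523e-02, -3.50802472e-04,
       -1.22407726e+00, -2.88041093e-01]), 'qd': array([-8.58813677e-04, -1.04727642e-03,  1.06583538e-03, -3.32315005e-04,
       -1.20256719e-03,  4.40465376e-05]), 'joint_efforts': array([ 3.26777138e-05, -5.82707405e+01,  2.93048108e+01,  6.99691325e+00,
        6.94245362e-03, -1.66459645e-04]), 'eef_pos': array([0.20313247, 0.64350891, 0.40372013]), 'ee_rot': array([ 3.13995258e+00, -1.42019256e-04, -3.05825087e-01]), 'force': array([-0.55005592,  0.31358325, -0.46208968]), 'moment': array([-0.01838628,  0.01745892,  0.02555028]), 'width': 0.08760177147780923} 0.1781
{'intrinsics': array([[498.7947169 ,   0.        , 276.67943947],
       [  0.        , 498.7947169 , 207.90309483],
       [  0.        ,   0.        ,   1.        ]]), 'position': array([0.52872722, 0.0511726 , 0.77853808]), 'attitude': array([-3.05295551,  0.00716441, -1.55487751])}
top gib_grip [ 0.6079 -0.1976  0.096 ] 0.85
top knob_top [ 0.5607 -0.0527  0.0831] 0.72
top 565 0.79 [197.14513274 461.45309735] [[ 0.58985597
[... 203 characters left out ...]
027
{'intrinsics': array([[490.84002276,   0.        , 277.61814884],
       [  0.        , 490.84002276, 209.2734348 ],
       [  0.        ,   0.        ,   1.        ]]), 'position': array([ 0.32646   , -0.39772342,  0.49421583]), 'attitude': array([-2.22829632e+00,  1.77291284e-03, -5.09307791e-01])}
side gib_grip [ 0.6064 -0.2011  0.0872] 0.84
side knob_top [ 0.5525 -0.054   0.082 ] 0.94
side knob_top [ 0.6046 -0.2031  0.0919] 0.42
side 1005 0.64 [345.58308458 427.04079602] [[ 0.58699692 -0.2100938   0.06738724]
 [ 0.60368754 -0.2052862   0.09208943]
 [ 0.62552653 -0.19660164  0.09962613]]
626 (607.9302368164062, -201.30078125) (44.294654846191406, 12.527365684509277) 10.870548248291016
```

View picture.

View pics/top0.png

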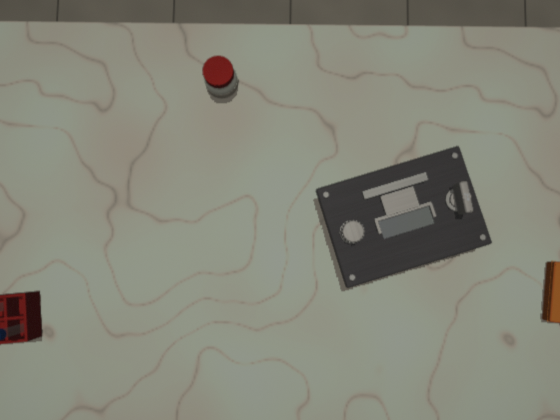

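```bash
python3 - <<'E'
from h import *
P=np.load("top.npy"); z=P[...,2]
m=(z>.052)&(z<.072)&(P[...,0]>.4)
n,l,s,c=cv2.connectedComponentsWithStats(m.astype(np.uint8)); k=1+s[1:,4].argmax()
print(cv2.minAreaRect(P[l==k][:,:2].astype(np.float32)*1000), np.median(z[l==k]))
for n in("top","side"):
    P=np.load(n+".npy")
    w=(P[...,2]>.085)&(np.hypot(P[...,0]-.6085,P[...,1]+.201)<.035)
    X=P[w];print(n,cv2.minAreaRect(X[:,:2].astype(np.float32)*1000),X[:,2].max())
    Q=P[(P[...,2]>.079)&(P[...,2]<.095)&(np.hypot(P[...,0]-.557,P[...,1]+.053)<.03)];print(len(Q),Q.mean(0),cv2.minEnclosingCircle(Q[:,:2].astype(np.float32)))
E
```

```text
((584.83349609375, -125.14476013183594), (150.14358520507812, 220.30618286132812), 17.86046028137207) 0.06039313818176584
top ((609.2604370117188, -201.318115234375), (43.74197006225586, 13.572911262512207), 12.019980430603027) 0.1030248381170078
381 [ 0.56004099 -0.0486117   0.08377126] ((0.5601154565811157, -0.048881374299526215), 0.015849433839321136)
side ((607.9302368164062, -201.30078125), (44.294654846191406, 12.527365684509277), 10.870548248291016) 0.10136533710892798
403 [ 0.55854839 -0.05025921  0.08252654] ((0.5594109892845154, -0.04812365025281906), 0.016513066366314888)
```

The picture shows the dark stage, with the knob at about (352,231) and the wing at about (463,198). This agrees with the 3D fits: the stage rectangle is 150x220 mm, and the gib axis is at (0.609, -0.201). The wing lies at about 11.5° and home is at about -72°, so it is open about 83°. Next I move over it.

{"method": "play_rows", "body": {"targets": [[[0.03, 0.032, 0, 0], [0.07, 0.075, 0, 0], [0.11, 0.118, 0, 0], [0.15, 0.16, 0, 0], [0.19, 0.203, 0, 0]]], "grip": 0, "newtons": 30}}

```text
t: 1.02
eef_pos: [0.3238, 0.3911, 0.4049]
ee_rot: [-3.141, -0.0, -0.305]
force: [1.6, 0.3, 0.1]
width: 0.0875
```

{"method": "play_rows", "body": {"targets": [[[0.04, 0.043, 0, 0], [0.08, 0.086, 0, 0], [0.12, 0.128, 0, 0], [0.16, 0.171, 0, 0], [0.2, 0.214, 0, 0]]]}}

```text
t: 1.65
eef_pos: [0.45, 0.1268, 0.4052]
ee_rot: [-3.141, -0.001, -0.305]
force: [1.4, 1.6, -0.4]
width: 0.0877
```

{"method": "play_rows", "body": {"targets": [[[0.04, 0.043, 0, 0], [0.08, 0.086, 0, 0], [0.12, 0.128, 0, 0], [0.16, 0.171, 0, 0], [0.2, 0.214, 0, 0]]]}}

```text
t: 2.28
eef_pos: [0.5765, -0.1376, 0.4049]
ee_rot: [-3.141, -0.001, -0.306]
force: [2.1, 0.9, 0.2]
width: 0.0878
```

{"method": "play_rows", "body": {"targets": [[[0.03, 0.032, 0, -8], [0.0516, 0.0529, 0, -18], [0.0516, 0.0529, 0, -29], [0.0516, 0.0529, 0, -29], [0.0516, 0.0529, 0, -29]]]}}

```text
t: 2.9
eef_pos: [0.609, -0.2014, 0.4048]
ee_rot: [3.142, -0.0, 0.197]
force: [0.2, 0.3, -0.2]
width: 0.0871
```

```bash
cat > t.py <<'E'
from h import *
import sys
s=arm.get_state(); Rm=R.from_euler('xyz',s["ee_rot"]); print(s["t"],s["eef_pos"],np.degrees(s["ee_rot"]),s["q"],s["force"],s["width"])
tip=s["eef_pos"]+Rm.apply([0,0,.159]); print("grasp",tip,"delta tool",Rm.inv().apply(np.array([.6088,-.2013,.093])-tip))
E
python3 t.py
```

```text
2.9 [ 0.60904893 -0.20138689  0.40481656] [ 1.79997760e+02 -1.03421109e-02  1.12686860e+01] [-1.57005934e-02  3.03921451e-01 -6.70652644e-02  1.82749881e-07
 -1.19962492e+00  1.78317252e+00] [ 0.17282422  0.32596817 -0.16049628] 0.08711979091359753
grasp [ 0.60907829 -0.20138738  0.24581656] delta tool [-2.83437767e-04 -1.46051605e-04  1.52816507e-01]
```

{"method": "play_rows", "body": {"targets": [[[0, 0, 0.04, 0], [0, 0, 0.08, 0], [0, 0, 0.12, 0], [0, 0, 0.145, 0], [0, 0, 0.153, 0]]]}}

```text
t: 3.52
eef_pos: [0.6087, -0.2011, 0.2503]
ee_rot: [-3.141, 0.002, 0.199]
force: [0.1, 0.6, -0.2]
width: 0.0877
```

{"method": "play_rows", "body": {"targets": [[[0, 0, 0, 0], [0, 0, 0, 0], [0, 0, 0, 0], [0, 0, 0, 0], [0, 0, 0, 0]]], "grip": 230, "newtons": 20}}

```text
t: 4.15
eef_pos: [0.6092, -0.2017, 0.252]
ee_rot: [3.141, -0.0, 0.2]
force: [0.4, 0.3, 0.4]
width: 0.0433
```

{"method": "play_rows", "body": {"targets": [[[0, 0, 0, 0], [0, 0, 0, 0], [0, 0, 0, 0], [0, 0, 0, 0]]]}}

```text
t: 4.65
eef_pos: [0.6091, -0.2016, 0.2516]
ee_rot: [-3.141, 0.0, 0.2]
force: [-0.6, 1.7, 0.7]
width: 0.0118
```

```bash
python3 t.py; python3 -c "
from h import *
print(arm.get_state()['moment'])
im,_=cams.grab_frame('side');cv2.imwrite('pics/s1.png',im[...,::-1])"
```

```text
4.65 [ 0.60914863 -0.20156029  0.25161271] [-1.79990280e+02  5.58832519e-03  1.14798026e+01] [-1.60285367e-02  4.34186448e-01 -2.49951546e-01 -1.86762836e-04
 -8.86790025e-01  1.78730323e+00] [-0.58844883  1.72544395  0.68281068] 0.01182845781781878
grasp [ 0.60912807 -0.20153694  0.09261271] delta tool [-0.00027438 -0.00029756 -0.00038721]
[0.30657621 0.06219026 0.04035205]
```

View pics/s1.png

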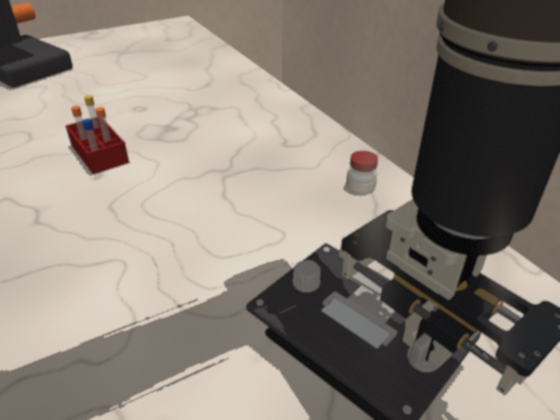

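The side picture shows the fingers closed on the wing at about (425,345), and the opening is 11.8 mm. Next I turn clockwise, which is a positive turn about the tool's downward z.

{"method": "play_rows", "body": {"targets": [[[0, 0, 0, 7], [0, 0, 0, 15], [0, 0, 0, 23], [0, 0, 0, 31], [0, 0, 0, 38]]]}}

```text
t: 5.32
eef_pos: [0.6092, -0.2014, 0.2516]
ee_rot: [-3.141, 0.0, -0.467]
force: [0.8, 2.3, -0.0]
width: 0.0119
```

{"method": "play_rows", "body": {"targets": [[[0, 0, 0, 8], [0, 0, 0, 16], [0, 0, 0, 24], [0, 0, 0, 32], [0, 0, 0, 36]]]}}

```text
t: 5.95
eef_pos: [0.6092, -0.2014, 0.2516]
ee_rot: [-3.141, 0.0, -1.094]
force: [-0.1, 2.8, 0.3]
width: 0.0118
```

```bash
python3 t.py; python3 -c "
from h import *
print(arm.get_state()['moment'])"
```

```text
5.95 [ 0.60922998 -0.2013689   0.25161745] [-1.79984940e+02  1.48036446e-02 -6.27024121e+01] [-1.57815778e-02  4.34158314e-01 -2.49875709e-01 -4.54108795e-04
 -8.86652811e-01  4.92501312e-01] [-0.08263724  2.8343742   0.32159242] 0.011816737777633908
grasp [ 0.60924828 -0.20131323  0.09261746] delta tool [-0.00021744  0.00039219 -0.00038258]
[ 0.91017642 -0.01770998  0.05787556]
```

Moment z is about 0.05 N m, which is just the drag. I creep on in small steps.

{"method": "play_rows", "body": {"targets": [[[0, 0, 0, 2], [0, 0, 0, 4], [0, 0, 0, 6], [0, 0, 0, 6]]]}}

```text
t: 6.45
eef_pos: [0.6092, -0.2014, 0.2516]
ee_rot: [-3.141, 0.0, -1.196]
force: [1.8, 5.4, 0.6]
width: 0.0118
```

```bash
python3 -c "
from h import *
s=arm.get_state();print(s['moment'],np.degrees(s['ee_rot']),s['width'])"
```

```text
[ 2.01629748 -0.15051159 -0.05372724] [-1.79981026e+02  1.46861293e-02 -6.85403568e+01] 0.011760128905314221
```

{"method": "play_rows", "body": {"targets": [[[0, 0, 0, 1], [0, 0, 0, 2], [0, 0, 0, 2]]]}}

```text
t: 6.82
eef_pos: [0.6092, -0.2014, 0.2516]
ee_rot: [-3.141, 0.0, -1.231]
force: [0.2, 5.4, 0.9]
width: 0.0119
```

```bash
python3 -c "
from h import *
s=arm.get_state();print(s['moment'],np.degrees(s['ee_rot']),s['width'])"
```

```text
[ 2.07901392 -0.18309897 -0.02465337] [-1.79981885e+02  1.50908714e-02 -7.05034834e+01] 0.011919488147666978
```

{"method": "play_rows", "body": {"targets": [[[0, 0, 0, 1], [0, 0, 0, 2], [0, 0, 0, 2]]]}}

```text
t: 7.2
eef_pos: [0.6092, -0.2014, 0.2516]
ee_rot: [-3.141, 0.0, -1.265]
force: [0.5, 6.0, 0.3]
width: 0.0118
```

```bash
python3 -c "
from h import *
s=arm.get_state();print(s['moment'],np.degrees(s['ee_rot']),s['width'])"
```

```text
[ 2.12294629 -0.18177261  0.26417802] [-1.79991734e+02  1.35148765e-02 -7.24737087e+01] 0.011789445737074352
```

{"method": "play_rows", "body": {"targets": [[[0, 0, 0, 1], [0, 0, 0, 2], [0, 0, 0, 2]]]}}

```text
t: 7.58
eef_pos: [0.6093, -0.2015, 0.2516]
ee_rot: [-3.141, 0.0, -1.3]
force: [1.1, 5.4, -0.5]
width: 0.0123
```

```bash
python3 -c "
from h import *
s=arm.get_state();print(s['moment'],np.degrees(s['ee_rot']),s['width'])"
```

```text
[ 1.95926914 -0.32047718  0.48379081] [-1.79990098e+02  7.70440336e-04 -7.44990810e+01] 0.012320353130690385
```

It is bottomed. The moment climbs to 0.48 N m and the jaws spread slightly at yaw -74.5°, past the fitted home of -72.1°. I back off to yaw of about -27°.

{"method": "play_rows", "body": {"targets": [[[0, 0, 0, -4], [0, 0, 0, -12], [0, 0, 0, -20], [0, 0, 0, -28], [0, 0, 0, -35]]]}}

```text
t: 8.2
eef_pos: [0.6092, -0.2016, 0.2516]
ee_rot: [-3.141, -0.0, -0.686]
force: [0.6, 4.4, -0.2]
width: 0.012
```

{"method": "play_rows", "body": {"targets": [[[0, 0, 0, -6], [0, 0, 0, -10], [0, 0, 0, -12.5], [0, 0, 0, -12.5], [0, 0, 0, -12.5]]]}}

```text
t: 8.82
eef_pos: [0.6092, -0.2016, 0.2516]
ee_rot: [-3.141, -0.0, -0.472]
force: [0.4, 4.4, -0.3]
width: 0.0118
```

{"method": "play_rows", "body": {"targets": [[[0, 0, 0, 0], [0, 0, 0, 0], [0, 0, 0, 0], [0, 0, 0, 0], [0, 0, 0, 0]]], "grip": 0}}

```text
t: 9.45
eef_pos: [0.6091, -0.2018, 0.2517]
ee_rot: [3.142, -0.0, -0.472]
force: [-0.2, 0.3, 0.5]
width: 0.0561
```

{"method": "play_rows", "body": {"targets": [[[0, 0, 0, 0], [0, 0, 0, 0], [0, 0, 0, 0], [0, 0, -0.02, 0], [0, 0, -0.05, 0]]]}}

```text
t: 10.07
eef_pos: [0.6088, -0.2016, 0.3012]
ee_rot: [3.141, 0.002, -0.472]
force: [0.1, 0.0, 0.9]
width: 0.0876
```

{"method": "play_rows", "body": {"targets": [[[-0.02, 0, -0.04, 0], [-0.06, 0, -0.08, 0], [-0.12, 0, -0.1, 0], [-0.17, 0, -0.1, 0], [-0.2, 0, -0.1, 0]]]}}

```text
t: 10.7
eef_pos: [0.4288, -0.1103, 0.4023]
ee_rot: [-3.14, -0.001, -0.471]
force: [1.0, -0.2, -0.6]
width: 0.0881
```

```bash
python3 t.py; python3 - <<'E'
from h import *
for n in("top","side"):
    im,P=cloud(n); cv2.imwrite(f"pics/{n}2.png",im[...,::-1])
    X=P[(P[...,2]>.085)&(P[...,2]<.108)&(np.hypot(P[...,0]-.609,P[...,1]+.2013)<.035)]
    if len(X)>5: print(n,len(X),cv2.minAreaRect(X[:,:2].astype(np.float32)*1000),X[:,2].max())
E
```

```text
10.7 [ 0.42879331 -0.11030107  0.40228369] [-1.79923855e+02 -6.90921575e-02 -2.70010188e+01] [ 1.96112513e-01 -3.41597247e-02 -4.74879901e-01 -3.29208566e-04
 -1.12830647e+00  9.03568636e-01] [ 1.02821218 -0.24022484 -0.59313028] 0.08809240249886731
grasp [ 0.42906009 -0.11019985  0.24328395] delta tool [ 0.20132666 -0.00023292  0.15052728]
top 364 ((609.1845092773438, -200.94815063476562), (12.883386611938477, 43.929893493652344), 64.32650756835938) 0.10340544569707011
side 779 ((608.0859375, -201.11221313476562), (13.427264213562012, 43.71376419067383), 63.58905029296875) 0.10062206068357077
```

View pics/top2.png

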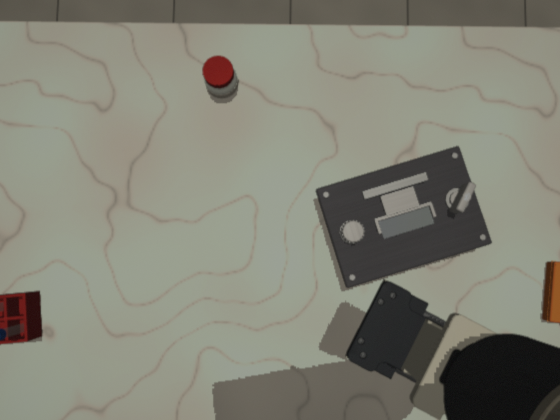

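The top picture shows the wing at about (464,197), lying diagonally. Its fitted angle is about -26°, which is 46° open. The knob at (352,231) is unchanged and the gripper is clear.

```bash
python3 -c "
from h import *
print(job_done())"
```

```text
the job is handed in; nothing more can be done
None
```

I turned the gib screw clockwise to its stop, backed it off to about 46° open, let go and handed the job in at about 10.8 s. No verdict is reported on hand-in.

- **Bottoming:** I gripped the wing and turned it about 84° to the stop. The tool then went about 2° past the fitted home angle of -72.1°, the moment rose to 0.48 N m, and the jaws spread slightly.
- **Final angle:** After release, the two cameras put the wing at -25.7° and -26.4°. That is about 46° open, inside the 45 ± 12.5° allowed.
- **Travel knob:** I never went near it, and it looks unchanged in the last picture. I did not measure its angle.
- **Gripper:** It is open, clear of the stage and reads only sensor-noise force. None of my checks failed or disagreed.

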